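Spread turning blanks on the drying tray

ROBOT

A 6-joint arm with a two-finger parallel gripper is mounted at the origin on the work surface. World frame = base frame: x ahead of the robot, y to its left, z up, the work surface at z = 0. Lengths are in m, angles in rad, forces in N, time in s.
With the tool pointing down it reaches from about 0.35 to 0.725 m from the base axis. Payload 4.3 kg.
Tool frame: the origin (TCP) lies on the centre line of the jaws, within the pads' length; the fingertips stand 11 mm ahead of it and the grasp point (between the pads) lies 8 mm behind it; z points along the fingers, y is the line along which they close (so a half turn about z gives the same grasp; the last joint's range is limited). The gripper opens to 85 mm and grips with 20 to 120 N. Pads are 22 mm wide; open, the fingers measure 114 mm over their backs; the gripper's body (76 mm by 85 mm) begins 54 mm behind the grasp point. The pads swing forward as they close: fully open they stand 13 mm farther back than shut.
Start: joints at [-1.443, 0.377, 0.081, 1.274, 0, 1.46], TCP at [0.135, -0.559, 0.242] pointing down, gripper open.
Joint ranges: [-2.72, 2.72], [-0.84, 1.66], [-1.02, 1.22], [-1.77, 2.12], [-1.37, 1.28], [-3.14, 3.14]. Speed limits (rad/s): [2.57, 2.57, 3.14, 3.14, 3.14, 3.14].

INTERFACE

Orientations are given as [roll, pitch, yaw] about the fixed x, y, z axes, in that order (R = Rz(yaw) Ry(pitch) Rx(roll)).
In Python, from workcell import get_obs, read_camera, job_done gives the robot as it stands.
- The arm moves only by the shell command python3 -m jog 'ROWS' [FORCE]. ROWS is JSON, a list of rows, each a list of 3 entries, a list of its own where there are three numbers: the shift along the world's x, y, z in m, then the turn, a rotation vector about the world's x, y, z in degrees, then the closure, from 0 (fully open) to 1 (shut). In form: [[[dx, dy, dz], [ax, ay, az], grip], ...]. A call has 1 to 8 rows; each row is the pose to reach, as a shift and turn from the pose commanded when the call began; what a row does not reach only later rows make up. A row lasts 1/10 s, in which the tool goes at most 50 mm and 8.59 degrees, less where a joint would pass 70% of its speed; a pose out of reach is approached as far as the arm can. A call with a gripper value outside its range is refused whole. The fingers move at their own pace and stop on an object; FORCE is the grip in N (left out, the last holds). Time passes only in rows, so rows that repeat a pose let the fingers close. It gives the time, the measured TCP pose, the force, the opening and the grip force at its end, in the units of the state.
- get_obs(): the state, without advancing time (a new reading comes with each control period).
- read_camera(name): name is "side" or "top"; returns a dict with "image" (400x640x3 uint8, red, green, blue), "camera_matrix" (3x3 intrinsics, pixels), "k1" (the pictures are not rectified: a ray, as slopes to the right and down, at radius r is drawn at 1 + k1 r^2 times it, then the intrinsics apply), "extrinsics" (4x4, takes a point from camera to world coordinates). Camera axes: x right, y up, looking along -z (the intrinsics and any distortion apply to the point x, -y, -z); pixel columns grow to the right and rows downward; lengths in m; the calibration is good to about 2 mm. A picture is of the moment at which its call begins. There is no depth.
- job_done(): hands the job in; it is judged then, once.
The state is a dict: "time_s": time; "joints": joint angles; "joint_velocities": joint speeds; "joint_efforts": joint torques, N m; "eef_pos": TCP position; "orientation": TCP orientation; "wrist_force": force on the tool from outside, world axes, zero at the start; "ft_torque": the same for the moment, N m; "finger_gap": finger opening in m; "grip_force": force on a finger pad.
Only numpy, scipy, OpenCV 4.12 (cv2) and the standard library are available. Lean on these libraries where they do the work, as an engineer would, in place of code of your own. Each camera call takes 0.05 s, during which the arm holds its last target. There are 200 camera calls.

TASK

Six turning blanks lie heaped in the slatted drying tray: spread them into one even layer over the whole tray, each flat on the slats with about two fingers' width (25 mm) of air all round it, with at least one in every quarter of the tray. One of them is still green - it looks like the others but weighs about twice as much - and must end in the tray straight in front of the fan, at the fan's end. Leave the glue bottle, the wax tin and the mallet where they are.

Things in the scene. Friction and masses are not known exactly. Their poses are not given: they have to be found in the camera images.
- blank1: square turning blank of pale wood, 54 x 54 mm in plan and 44 mm high, sharp-edged, origin at its centre, z up at the start, the two end-grain faces (+x and -x) sealed with red wax; one of six that look alike, each 49 to 70 g if dry, 135 to 149 g if it is the green (wet) one; they can be picked up or pushed about, and slide easily on the slats
- blank2: square turning blank of pale wood, 54 x 54 mm in plan and 44 mm high, sharp-edged, origin at its centre, z up at the start, the two end-grain faces (+x and -x) sealed with red wax; one of six that look alike, each 49 to 70 g if dry, 135 to 149 g if it is the green (wet) one; they can be picked up or pushed about, and slide easily on the slats
- blank3: square turning blank of pale wood, 54 x 54 mm in plan and 44 mm high, sharp-edged, origin at its centre, z up at the start, the two end-grain faces (+x and -x) sealed with red wax; one of six that look alike, each 49 to 70 g if dry, 135 to 149 g if it is the green (wet) one; they can be picked up or pushed about, and slide easily on the slats
- blank4: square turning blank of pale wood, 54 x 54 mm in plan and 44 mm high, sharp-edged, origin at its centre, z up at the start, the two end-grain faces (+x and -x) sealed with red wax; one of six that look alike, each 49 to 70 g if dry, 135 to 149 g if it is the green (wet) one; they can be picked up or pushed about, and slide easily on the slats
- blank5: square turning blank of pale wood, 54 x 54 mm in plan and 44 mm high, sharp-edged, origin at its centre, z up at the start, the two end-grain faces (+x and -x) sealed with red wax; one of six that look alike, each 49 to 70 g if dry, 135 to 149 g if it is the green (wet) one; they can be picked up or pushed about, and slide easily on the slats
- blank6: square turning blank of pale wood, 54 x 54 mm in plan and 44 mm high, sharp-edged, origin at its centre, z up at the start, the two end-grain faces (+x and -x) sealed with red wax; one of six that look alike, each 49 to 70 g if dry, 135 to 149 g if it is the green (wet) one; they can be picked up or pushed about, and slide easily on the slats
- tray: fixed shallow drying tray of plywood with a slatted floor, 384 mm outside along its y and 274 mm along its x, walls 12 mm thick, inside 360 mm (y) by 250 mm (x); origin at the centre of its underside on the bench, z up; the slats' tops are 30 mm above the bench, the rim 48 mm; six slats run along y with gaps of 7 mm
- fan: fixed small square black fan, 92 mm wide (its x), 38 mm deep (its y, the blowing axis, parallel to the tray's y), 102 mm high, on a dark board foot of 110 x 50 mm; origin at the centre of its underside; it stands outside one short end of the tray, at either +y or -y of it, its centre about 233 mm from the tray's centre, facing along the tray
- glue: loose white glue bottle with an orange cap, 60 mm across, 170 mm high, standing beyond the tray's far long side; origin at the centre of its underside; leave alone
- wax: loose red tin of sealing wax, 80 mm across, 75 mm high, standing outside the short end of the tray away from the fan; origin at the centre of its underside; leave alone
- mallet: loose wooden mallet lying on the bench on the robot's side of the tray: dark head 110 mm along its y (y 15 to 125 mm), 58 mm wide, 50 mm high, pale handle 26 mm thick reaching to y = -155 mm; origin on the bench under the joint of handle and head; leave alone
Things that resemble listed ones, but are neither listed nor needed, are in the scene too. Leave any pink look-alike of the blank2 alone. Leave any purple look-alike of the blank4 alone.

How it is judged:
At the end, for the whole second after the job is handed in: All blanks rest flat on the slats (any face, within 7 degrees), centres at least 70 mm apart; each quarter of the tray holds one or more; the heavy blank's centre is within 50 mm of the fan's axis and 140 mm of the fan's centre along it; bystanders not moved over 15 mm (z of blank1 in the frame of tray between 0.045 and 0.06 m and (angle between the x axis of blank1 and the z axis of tray, either way round below 0.12 rad or angle between the y axis of blank1 and the z axis of tray, either way round below 0.12 rad or angle between the z axis of blank1 and the z axis of tray, either way round below 0.12 rad) and linear speed of each of blank1, blank2, blank3, blank4, blank5, blank6 below 0.02 m/s and z of blank2 in the frame of tray between 0.045 and 0.06 m and (angle between the x axis of blank2 and the z axis of tray, either way round below 0.12 rad or angle between the y axis of blank2 and the z axis of tray, either way round below 0.12 rad or angle between the z axis of blank2 and the z axis of tray, either way round below 0.12 rad) and z of blank3 in the frame of tray between 0.045 and 0.06 m and (angle between the x axis of blank3 and the z axis of tray, either way round below 0.12 rad or angle between the y axis of blank3 and the z axis of tray, either way round below 0.12 rad or angle between the z axis of blank3 and the z axis of tray, either way round below 0.12 rad) and z of blank4 in the frame of tray between 0.045 and 0.06 m and (angle between the x axis of blank4 and the z axis of tray, either way round below 0.12 rad or angle between the y axis of blank4 and the z axis of tray, either way round below 0.12 rad or angle between the z axis of blank4 and the z axis of tray, either way round below 0.12 rad) and z of blank5 in the frame of tray between 0.045 and 0.06 m and (angle between the x axis of blank5 and the z axis of tray, either way round below 0.12 rad or angle between the y axis of blank5 and the z axis of tray, either way round below 0.12 rad or angle between the z axis of blank5 and the z axis of tray, either way round below 0.12 rad) and z of blank6 in the frame of tray between 0.045 and 0.06 m and (angle between the x axis of blank6 and the z axis of tray, either way round below 0.12 rad or angle between the y axis of blank6 and the z axis of tray, either way round below 0.12 rad or angle between the z axis of blank6 and the z axis of tray, either way round below 0.12 rad) and horizontal distance between each of blank2, blank3, blank4, blank5, blank6 and blank1 above 0.07 m and horizontal distance between each of blank3, blank4, blank5, blank6 and blank2 above 0.07 m and horizontal distance between each of blank4, blank5, blank6 and blank3 above 0.07 m and horizontal distance between each of blank5, blank6 and blank4 above 0.07 m and horizontal distance between blank6 and blank5 above 0.07 m and ((x of blank1 in the frame of tray below 0 m and y of blank1 in the frame of tray below 0 m) or (x of blank2 in the frame of tray below 0 m and y of blank2 in the frame of tray below 0 m) or (x of blank3 in the frame of tray below 0 m and y of blank3 in the frame of tray below 0 m) or (x of blank4 in the frame of tray below 0 m and y of blank4 in the frame of tray below 0 m) or (x of blank5 in the frame of tray below 0 m and y of blank5 in the frame of tray below 0 m) or (x of blank6 in the frame of tray below 0 m and y of blank6 in the frame of tray below 0 m)) and ((x of blank1 in the frame of tray below 0 m and y of blank1 in the frame of tray above 0 m) or (x of blank2 in the frame of tray below 0 m and y of blank2 in the frame of tray above 0 m) or (x of blank3 in the frame of tray below 0 m and y of blank3 in the frame of tray above 0 m) or (x of blank4 in the frame of tray below 0 m and y of blank4 in the frame of tray above 0 m) or (x of blank5 in the frame of tray below 0 m and y of blank5 in the frame of tray above 0 m) or (x of blank6 in the frame of tray below 0 m and y of blank6 in the frame of tray above 0 m)) and ((x of blank1 in the frame of tray above 0 m and y of blank1 in the frame of tray below 0 m) or (x of blank2 in the frame of tray above 0 m and y of blank2 in the frame of tray below 0 m) or (x of blank3 in the frame of tray above 0 m and y of blank3 in the frame of tray below 0 m) or (x of blank4 in the frame of tray above 0 m and y of blank4 in the frame of tray below 0 m) or (x of blank5 in the frame of tray above 0 m and y of blank5 in the frame of tray below 0 m) or (x of blank6 in the frame of tray above 0 m and y of blank6 in the frame of tray below 0 m)) and ((x of blank1 in the frame of tray above 0 m and y of blank1 in the frame of tray above 0 m) or (x of blank2 in the frame of tray above 0 m and y of blank2 in the frame of tray above 0 m) or (x of blank3 in the frame of tray above 0 m and y of blank3 in the frame of tray above 0 m) or (x of blank4 in the frame of tray above 0 m and y of blank4 in the frame of tray above 0 m) or (x of blank5 in the frame of tray above 0 m and y of blank5 in the frame of tray above 0 m) or (x of blank6 in the frame of tray above 0 m and y of blank6 in the frame of tray above 0 m)) and ((contact force between blank1 and tray above 1 N and x of blank1 in the frame of fan between -0.05 and 0.05 m and y of blank1 in the frame of fan between -0.14 and 0.14 m) or (contact force between blank2 and tray above 1 N and x of blank2 in the frame of fan between -0.05 and 0.05 m and y of blank2 in the frame of fan between -0.14 and 0.14 m) or (contact force between blank3 and tray above 1 N and x of blank3 in the frame of fan between -0.05 and 0.05 m and y of blank3 in the frame of fan between -0.14 and 0.14 m) or (contact force between blank4 and tray above 1 N and x of blank4 in the frame of fan between -0.05 and 0.05 m and y of blank4 in the frame of fan between -0.14 and 0.14 m) or (contact force between blank5 and tray above 1 N and x of blank5 in the frame of fan between -0.05 and 0.05 m and y of blank5 in the frame of fan between -0.14 and 0.14 m) or (contact force between blank6 and tray above 1 N and x of blank6 in the frame of fan between -0.05 and 0.05 m and y of blank6 in the frame of fan between -0.14 and 0.14 m))); the robot touches nothing.
It fails at once if the glue bottle is moved more than 15 mm or tipped (distance of glue from where it was at the start of the episode above 0.015 m or angle between glue's own z axis and vertical above 0.3 rad).
It fails at once if the wax tin is moved more than 15 mm or tipped (distance of wax from where it was at the start of the episode above 0.015 m or angle between wax's own z axis and vertical above 0.3 rad).
It fails at once if the mallet is moved more than 15 mm or tipped (distance of mallet from where it was at the start of the episode above 0.015 m or angle between mallet's own z axis and vertical above 0.3 rad).
It also fails if it takes over 67 s, if anything falls off the work surface, if the arm or the gripper's body presses on something with over 40 N, if the wrist force passes 120 N, or if a joint passes its speed limit or range.

## Working session

There is one attempt and no reset: what is moved stays moved. The work goes in short steps, Python scripts to look and compute and a shell command to move; the robot and the scene stay as the last step left them, time stands still between calls to the robot, and variables do not carry over. Pictures are saved under pics/ and viewed, at most 10 in all, crops included, and the job is handed in when it is done.

```bash
mkdir -p pics; ls; cat > h.py <<'E'
import numpy as np, cv2
from workcell import get_obs, read_camera
def snap(n,f):
    c=read_camera(n); cv2.imwrite('pics/'+f,c['image'][:,:,::-1]); return c
def w(c,u,v,z):
    "pixel -> world at height z"
    K=c['camera_matrix'];E=np.array(c['extrinsics'])
    d=np.array([(u-K[0][2])/K[0][0],(v-K[1][2])/K[1][1]]);s=d.copy()
    for _ in range(30): s=d/(1+c['k1']*(s@s))
    r=E[:3,:3]@np.array([s[0],-s[1],-1]);o=E[:3,3]
    return o+r*(z-o[2])/r[2]
def p(c,X):
    K=c['camera_matrix'];E=np.array(c['extrinsics']);q=E[:3,:3].T@(np.array(X)-E[:3,3])
    s=np.array([q[0],-q[1]])/-q[2];s=s*(1+c['k1']*(s@s))
    return K[0][0]*s[0]+K[0][2],K[1][1]*s[1]+K[1][2]
E
python3 - <<'E'
from h import *
import pickle
for n in('top','side'):
    c=snap(n,n+'0.png');pickle.dump(c,open(n+'.pkl','wb'));print(np.round(c['extrinsics'],3).tolist(),c['camera_matrix'],c['k1'])
print(get_obs())
E
```

```text
pics
[[-0.01, 1.0, -0.022, 0.535], [-1.0, -0.01, -0.0, 0.039], [-0.001, 0.022, 1.0, 1.062], [0.0, 0.0, 0.0, 1.0]] [[433.44882789   0.         325.58390361]
 [  0.         433.44882789 199.86717843]
 [  0.           0.           1.        ]] -0.12259987041275427
[[-0.681, 0.485, -0.548, -0.064], [-0.732, -0.43, 0.529, 0.631], [0.021, 0.761, 0.648, 0.832], [0.0, 0.0, 0.0, 1.0]] [[484.39152764   0.         316.96824819]
 [  0.         484.39152764 199.44479538]
 [  0.           0.           1.        ]] -0.01838197528417669
{'time_s': 0.1, 'joints': array([-1.44334254e+00,  3.77985590e-01,  7.97745705e-02,  1.27443997e+00,
        8.64248510e-06,  1.46053608e+00]), 'joint_velocities': array([-9.37374379e-04, -2.32343144e-03,  2.72138861e-03,  1.75806941e-03,
        1.07943636e-03,  7.94081399e-05]), 'joint_efforts': array([ 1.36639854e-03, -4.64695573e+01,  2.70581084e+01,  1.20035838e-02,
       -3.59744149e-05,  5.81887051e-06]), 'eef_pos': array([ 0.13535849, -0.5582451 ,  0.24146268]), 'orientation': array([-3.13975020e+00, -2.12671566e-04,  2.37713829e-01]), 'wrist_force': array([ 0.87346894, -0.39147737,  0.43572775]), 'ft_torque': array([-0.01720462, -0.00102749,  0.02040228]), 'grip_force': 0.0, 'finger_gap': 0.08566576026762357}
```

View pics/top0.png

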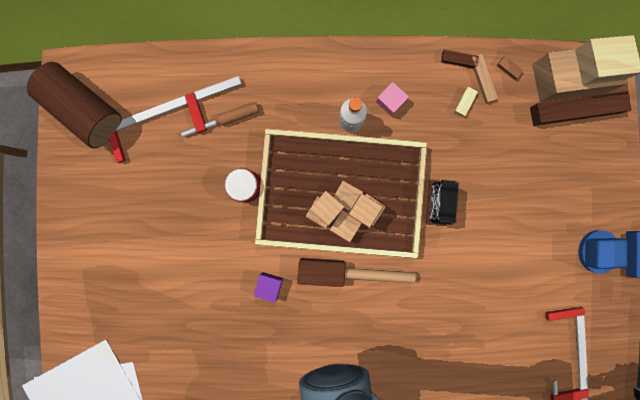

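View pics/side0.png

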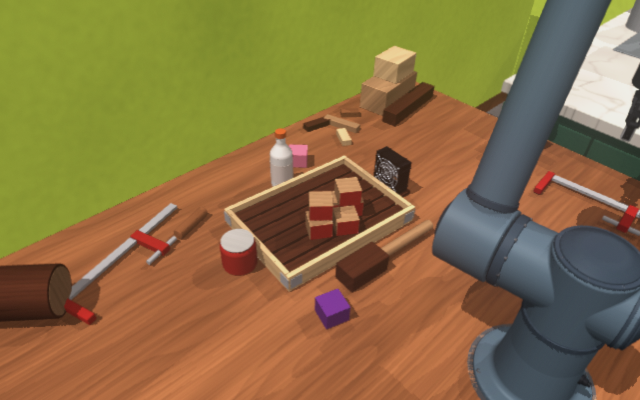

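The tray lies at about (262..425, 131..257) in the top view, with the fan at its right (-y) end (445,202), the wax tin at (242,185), the glue at (353,114) and the mallet below. The heap is at about (345,212), with four tops visible and two or more blanks in an upper layer. I'll zoom in.

```bash
python3 - <<'E'
from h import *
import pickle
t=cv2.imread('pics/top0.png')[165:260,290:400];s=cv2.imread('pics/side0.png')[160:260,280:390]
a=cv2.resize(t,None,fx=5,fy=5,interpolation=cv2.INTER_CUBIC);a=a[:475]
cv2.imwrite('pics/t0z.png',a)
b=cv2.resize(s,None,fx=5,fy=5,interpolation=cv2.INTER_CUBIC);cv2.imwrite('pics/s0z.png',b)
c=pickle.load(open('top.pkl','rb'))
for u,v in[(266,131),(426,145),(417,256),(258,243)]: print(w(c,u,v,.048).round(3))
print('fan',w(c,445,202,.05).round(3))
E
```

```text
[0.721 0.178 0.048]
[ 0.685 -0.199  0.048]
[ 0.423 -0.174  0.048]
[0.458 0.199 0.048]
fan [ 0.549 -0.242  0.05 ]
```

View pics/t0z.png

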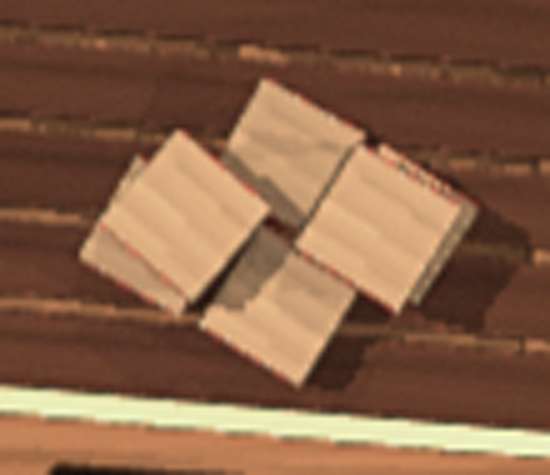

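View pics/s0z.png

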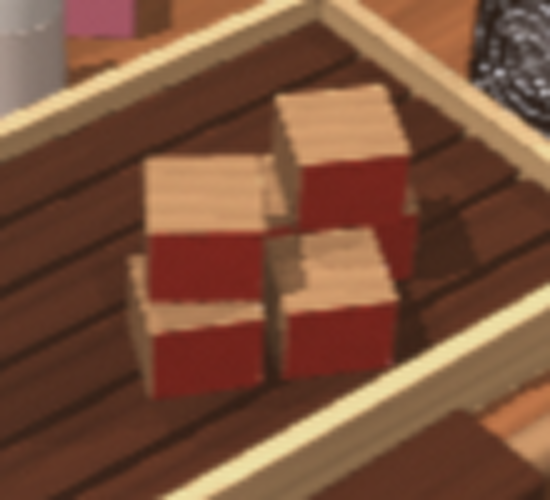

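```bash
cat >> h.py <<'E'
T=np.array([.572,.001]);ty=-.094
R=np.array([[np.cos(ty),-np.sin(ty)],[np.sin(ty),np.cos(ty)]])
def tw(x,y): return T+R@np.array([x,y])
E
python3 - <<'E'
from h import *
import pickle
c=pickle.load(open('top.pkl','rb'))
B={'LT':([(180,130),(270,210),(192,303),(105,215)],.118),'RT':([(362,147),(462,203),(403,312),(298,243)],.118),
'farL':([(263,80),(365,138)],.074),'farLside':([(263,80),(228,150)],.074),'nearL':([(202,325),(300,385),(355,290)],.074),'leftL':([(80,257),(180,315)],.074),'rightside':([(462,203),(475,210)],.1)}
for n,(P,z) in B.items():
    q=np.array([w(c,290+(X-2)/5,165+(Y-2)/5,z)[:2] for X,Y in P])
    e=np.diff(q,axis=0);print(n,q.round(3).tolist(),'mean',q.mean(0).round(3),'ang',np.degrees(np.arctan2(e[:,1],e[:,0])).round(),'len',np.hypot(*e.T).round(3))
for s in[(0,-.13),(.08,-.04),(-.08,-.04),(0,.05),(.08,.13),(-.08,.13)]: print(s,tw(*s).round(3))
E
```

```text
LT [[0.576, 0.039], [0.541, 0.0], [0.5, 0.035], [0.539, 0.072]] mean [0.539 0.037] ang [-132.  139.   44.] len [0.052 0.053 0.054]
RT [[0.568, -0.04], [0.543, -0.084], [0.496, -0.057], [0.526, -0.012]] mean [ 0.533 -0.048] ang [-120.  151.   56.] len [0.05  0.054 0.055]
farL [[0.6, 0.001], [0.573, -0.045]] mean [ 0.587 -0.022] ang [-120.] len [0.054]
farLside [[0.6, 0.001], [0.568, 0.017]] mean [0.584 0.009] ang [153.] len [0.036]
nearL [[0.489, 0.03], [0.461, -0.014], [0.504, -0.04]] mean [ 0.485 -0.008] ang [-122.  -31.] len [0.052 0.05 ]
leftL [[0.52, 0.085], [0.493, 0.04]] mean [0.507 0.063] ang [-121.] len [0.053]
rightside [[0.543, -0.086], [0.54, -0.092]] mean [ 0.541 -0.089] ang [-119.] len [0.007]
(0, -0.13) [ 0.56  -0.128]
(0.08, -0.04) [ 0.648 -0.046]
(-0.08, -0.04) [ 0.489 -0.031]
(0, 0.05) [0.577 0.051]
(0.08, 0.13) [0.664 0.123]
(-0.08, 0.13) [0.505 0.138]
```

```bash
r='';python3 -m jog '[[[0.4,0.51,-0.06],[0,0,44.4],0],[[0.4,0.51,-0.06],[0,0,44.4],0],[[0.4,0.51,-0.06],[0,0,44.4],0],[[0.4,0.51,-0.06],[0,0,44.4],0],[[0.4,0.51,-0.06],[0,0,44.4],0],[[0.4,0.51,-0.06],[0,0,44.4],0],[[0.4,0.51,-0.06],[0,0,44.4],0],[[0.4,0.51,-0.06],[0,0,44.4],0]]' 30
```

```text
time_s: 0.9
eef_pos: [0.3819, -0.2435, 0.2051]
orientation: [-3.141, -0.0, 1.012]
wrist_force: [0.4, -0.1, 1.1]
finger_gap: 0.0855
grip_force: 0.0
```

```bash
python3 -m jog '[[[0.151,0.195,-0.05],[0,0,0],0],[[0.151,0.195,-0.05],[0,0,0],0],[[0.151,0.195,-0.05],[0,0,0],0],[[0.151,0.195,-0.05],[0,0,0],0],[[0.151,0.195,-0.05],[0,0,0],0],[[0.151,0.195,-0.05],[0,0,0],0],[[0.151,0.195,-0.082],[0,0,0],0],[[0.151,0.195,-0.113],[0,0,0],0]]'
python3 - <<'E'
from h import *
c=snap('side','s1.png')
a=c['image'][120:280,240:440,::-1];cv2.imwrite('pics/s1z.png',cv2.resize(a,None,fx=3.5,fy=3.5,interpolation=cv2.INTER_CUBIC))
print(get_obs()['eef_pos'])
E
```

```text
time_s: 1.7
eef_pos: [0.533, -0.0506, 0.0923]
orientation: [3.139, -0.0, 1.014]
wrist_force: [-0.3, -0.3, -0.5]
finger_gap: 0.0852
grip_force: 0.0
[ 0.52866933 -0.04999367  0.08665993]
```

View pics/s1z.png

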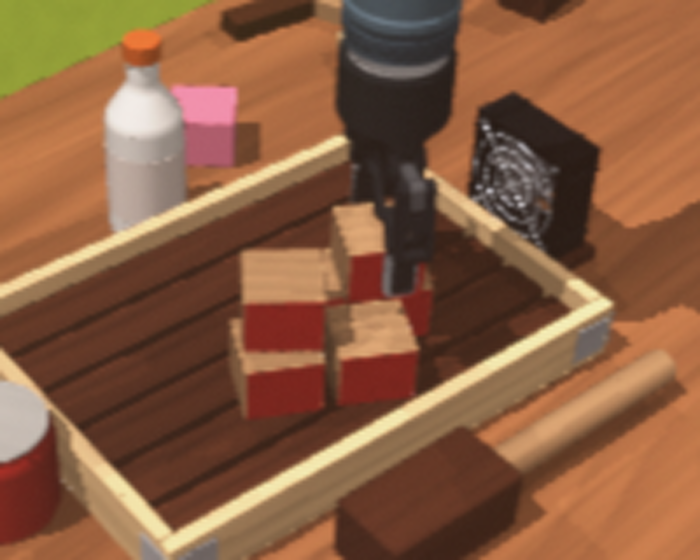

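```bash
python3 -m jog '[[[0,0,0],[0,0,0],1],[[0,0,0],[0,0,0],1],[[0,0,0],[0,0,0],1],[[0,0,0],[0,0,0],1],[[0,0,0.03],[0,0,0],1],[[0,0,0.06],[0,0,0],1],[[0,0,0.06],[0,0,0],1],[[0,0,0.06],[0,0,0],1]]' 30
cat >> h.py <<'E'
def weigh(n=10):
    f=[]
    for _ in range(n):
        read_camera('top'); o=get_obs(); f.append(np.r_[o['wrist_force'],o['ft_torque'],o['joint_efforts'][1:3]])
    f=np.array(f); print('F',f.mean(0).round(3),'sd',f.std(0).round(3),'gap',o['finger_gap'],o['grip_force'],o['eef_pos'].round(4))
E
python3 -c "
from h import *
weigh(8)"
```

```text
time_s: 2.55
eef_pos: [0.5334, -0.0508, 0.1539]
orientation: [3.138, -0.001, 1.013]
wrist_force: [-0.7, 0.3, -0.5]
finger_gap: 0.0529
grip_force: 32.6
F [-3.6000e-02 -1.5000e-02 -3.7100e-01  2.0000e-03  1.8000e-02  1.0000e-03
 -4.3568e+01  2.5841e+01] sd [0.492 0.398 0.587 0.037 0.047 0.021 0.346 0.304] gap 0.053114356738257255 32.5613933801651 [ 0.5318 -0.0504  0.1518]
```

```bash
python3 -m jog '[[[0,0,0.025],[0,0,0],1],[[0.03,0.04,0.025],[0,0,8],1],[[0.06,0.08,0.025],[0,0,16],1],[[0.09,0.12,0.025],[0,0,24],1],[[0.12,0.165,0.0],[0,0,26.6],1],[[0.12,0.169,-0.04],[0,0,26.6],1],[[0.12,0.169,-0.08],[0,0,26.6],1],[[0.12,0.169,-0.1],[0,0,26.6],1]]'
python3 -m jog '[[[0,0,-0.004],[0,0,0],1],[[0,0,-0.004],[0,0,0],1],[[0,0,-0.004],[0,0,0],0.25],[[0,0,-0.004],[0,0,0],0.25],[[0,0,0.04],[0,0,0],0.25],[[0,0,0.08],[0,0,0],0.2],[[0,0,0.1],[0,0,0],0],[[0,0,0.1],[0,0,0],0]]'
python3 - <<'E'
from h import *
c=snap('top','t2.png')
a=c['image'][120:265,245:435,::-1];cv2.imwrite('pics/t2z.png',cv2.resize(a,None,fx=4,fy=4,interpolation=cv2.INTER_CUBIC))
print(get_obs()['eef_pos'])
E
```

```text
time_s: 3.75
eef_pos: [0.6493, 0.1194, 0.0481]
orientation: [-3.135, 0.001, 1.479]
wrist_force: [-18.7, -0.1, 60.9]
finger_gap: 0.0529
grip_force: 42.0
time_s: 4.55
eef_pos: [0.6553, 0.1187, 0.1571]
orientation: [3.133, -0.001, 1.477]
wrist_force: [-0.2, -0.3, 0.8]
finger_gap: 0.0853
grip_force: 0.0
[0.65397016 0.11856793 0.15452701]
```

View pics/t2z.png

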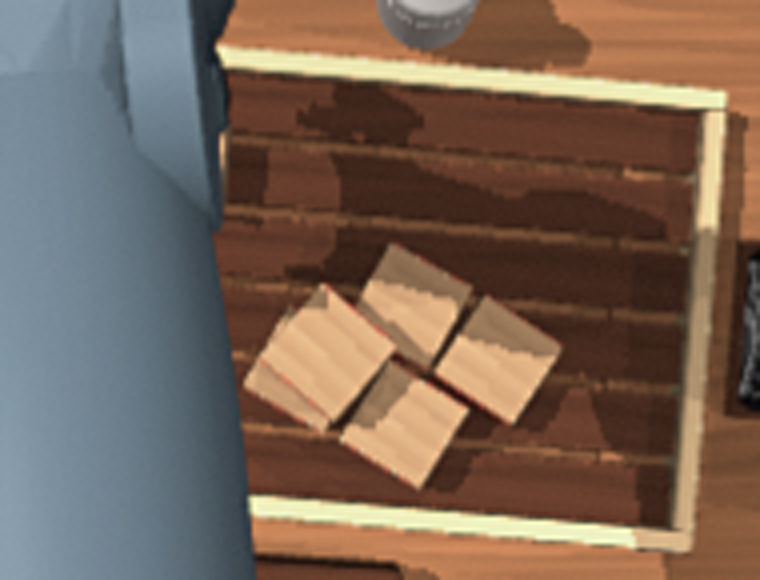

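LT still sits on the left lower blank; the lower four are undisturbed, at crop positions (415,300), (500,360), (405,425) and (320,360). Next is LT.

```bash
python3 -m jog '[[[-0.03,-0.02,0],[0,0,-8],0],[[-0.06,-0.04,0],[0,0,-16],0],[[-0.09,-0.06,0],[0,0,-24],0],[[-0.114,-0.081,0],[0,0,-32],0],[[-0.114,-0.081,0],[0,0,-38.6],0],[[-0.114,-0.081,-0.03],[0,0,-38.6],0],[[-0.114,-0.081,-0.05],[0,0,-38.6],0],[[-0.114,-0.081,-0.06],[0,0,-38.6],0]]'
python3 -m jog '[[[0,0,0],[0,0,0],1],[[0,0,0],[0,0,0],1],[[0,0,0],[0,0,0],1],[[0,0,0],[0,0,0],1],[[0,0,0.03],[0,0,0],1],[[0,0,0.06],[0,0,0],1],[[0,0,0.06],[0,0,0],1],[[0,0,0.06],[0,0,0],1]]' 30
python3 -c "
from h import *
weigh(10)"
```

```text
time_s: 5.4
eef_pos: [0.5354, 0.0375, 0.089]
orientation: [-3.137, 0.004, 0.803]
wrist_force: [-0.6, 0.0, 0.3]
finger_gap: 0.0854
grip_force: 0.0
time_s: 6.2
eef_pos: [0.5394, 0.0375, 0.1536]
orientation: [3.139, -0.002, 0.803]
wrist_force: [-1.1, 0.7, -0.3]
finger_gap: 0.0537
grip_force: 31.5
F [ 7.3000e-02 -1.2400e-01 -8.8300e-01  1.0000e-02  1.1000e-02 -8.0000e-03
 -4.4033e+01  2.5852e+01] sd [0.582 0.526 0.466 0.02  0.035 0.029 0.365 0.303] gap 0.0538845657079889 31.48836367414333 [0.538  0.0375 0.1521]
```

```bash
python3 -c "
from h import *
weigh(20)"
```

```text
F [ 2.1000e-02  9.5000e-02 -4.9600e-01 -1.0000e-03  1.0000e-02 -2.0000e-03
 -4.3700e+01  2.5653e+01] sd [0.551 0.376 0.331 0.033 0.027 0.036 0.023 0.019] gap 0.0534879653870504 31.48792415158823 [0.5383 0.0375 0.1524]
```

```bash
python3 -m jog '[[[-0.005,0.02,0.01],[0,0,8],1],[[-0.012,0.045,0.01],[0,0,16],1],[[-0.02,0.07,0],[0,0,24],1],[[-0.025,0.0945,-0.02],[0,0,32],1],[[-0.025,0.0945,-0.05],[0,0,38.6],1],[[-0.025,0.0945,-0.075],[0,0,38.6],1],[[-0.025,0.0945,-0.09],[0,0,38.6],1],[[-0.025,0.0945,-0.098],[0,0,38.6],1]]'
python3 -m jog '[[[0,0,-0.005],[0,0,0],1],[[0,0,-0.005],[0,0,0],1],[[0,0,-0.005],[0,0,0],0.25],[[0,0,-0.005],[0,0,0],0.25],[[0,0,0.03],[0,0,0],0.25],[[0,0,0.07],[0,0,0],0.2],[[0,0,0.098],[0,0,0],0],[[0,0,0.098],[0,0,0],0]]'
```

```text
time_s: 8.5
eef_pos: [0.512, 0.132, 0.0529]
orientation: [-3.139, 0.001, 1.477]
wrist_force: [0.0, 0.1, 0.2]
finger_gap: 0.0534
grip_force: 31.5
time_s: 9.3
eef_pos: [0.517, 0.1325, 0.1577]
orientation: [3.132, -0.002, 1.477]
wrist_force: [0.2, 0.3, 0.5]
finger_gap: 0.0852
grip_force: 0.0
```

```bash
python3 - <<'E'
from h import *
import pickle
c=pickle.load(open('top.pkl','rb'))
B={'right':[(487,297),(562,348),(516,425),(437,370)],'far':[(393,243),(472,293),(430,368),(357,317)],'near':[(340,437),(420,490),(468,410),(395,360)]}
for n,P in B.items():
    q=np.array([w(c,245+(X-1.5)/4,120+(Y-1.5)/4,.074)[:2] for X,Y in P])
    e=np.diff(q,axis=0);m=q.mean(0);print(n,m.round(4),'ang',np.degrees(np.arctan2(e[:,1],e[:,0])).round(),'len',np.hypot(*e.T).round(3),'tray',(R.T@(m-T)).round(3))
s=pickle.load(open('side.pkl','rb'))
print('glue cap',w(c,356,104,.165).round(3),w(s,281,133,.168).round(3))
for s in[(0,-.125),(.07,-.035),(-.07,-.035),(0,.045)]: print(s,tw(*s).round(4))
E
```

```text
right [ 0.5334 -0.0612] ang [-125.  148.   55.] len [0.052 0.051 0.055] tray [-0.033 -0.066]
far [ 0.5651 -0.0116] ang [-123.  150.   54.] len [0.053 0.049 0.051] tray [-0.006 -0.013]
near [ 0.4973 -0.0067] ang [-124.  -32.   55.] len [0.055 0.053 0.05 ] tray [-0.074 -0.015]
glue cap [ 0.755 -0.026  0.165] [ 0.746 -0.019  0.168]
(0, -0.125) [ 0.5603 -0.1234]
(0.07, -0.035) [ 0.6384 -0.0404]
(-0.07, -0.035) [ 0.499  -0.0273]
(0, 0.045) [0.5762 0.0458]
```

```bash
python3 -m jog '[[[0.002,-0.04,0],[0,0,-8],0],[[0.004,-0.085,0],[0,0,-16],0],[[0.006,-0.13,0],[0,0,-24],0],[[0.009,-0.175,0],[0,0,-27.6],0],[[0.0107,-0.2066,0],[0,0,-27.6],0],[[0.0107,-0.2066,-0.01],[0,0,-27.6],0],[[0.0107,-0.2066,-0.04],[0,0,-27.6],0],[[0.0107,-0.2066,-0.06],[0,0,-27.6],0]]'
python3 - <<'E'
from h import *
c=snap('side','s3.png');d=snap('top','t3.png')
f=lambda i:cv2.resize(i,None,fx=3,fy=3,interpolation=cv2.INTER_CUBIC)
a=f(c['image'][150:270,270:400,::-1]);b=f(d['image'][150:270,260:390,::-1])
cv2.imwrite('pics/z3.png',np.hstack([a,b]))
print(get_obs()['eef_pos'])
E
```

```text
time_s: 10.1
eef_pos: [0.5232, -0.0742, 0.0907]
orientation: [-3.14, -0.0, 0.995]
wrist_force: [-0.7, 0.5, -0.7]
finger_gap: 0.0854
grip_force: 0.0
[ 0.5208027  -0.07317122  0.08905097]
```

View pics/z3.png

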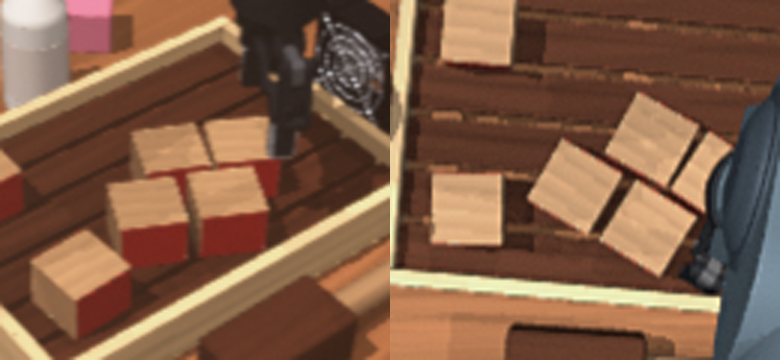

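D and E lie flat in place. The near finger sits right of the front blank, clear of its neighbour. Now I'll descend and grip.

```bash
python3 -m jog '[[[0,0,-0.02],[0,0,0],0],[[0,0,-0.034],[0,0,0],0],[[0,0,-0.041],[0,0,0],0],[[0,0,-0.043],[0,0,0],0],[[0,0,-0.043],[0,0,0],0.3],[[0,0,-0.043],[0,0,0],1],[[0,0,-0.043],[0,0,0],1],[[0,0,-0.043],[0,0,0],1]]' 30
python3 -m jog '[[[0,0,0],[0,0,0],1],[[0,0,0.03],[0,0,0],1],[[0,0,0.07],[0,0,0],1],[[0,0,0.08],[0,0,0],1],[[0,0,0.08],[0,0,0],1],[[0,0,0.08],[0,0,0],1]]' 30
python3 -c "
from h import *
weigh(5);weigh(20)"
```

```text
time_s: 11.0
eef_pos: [0.5249, -0.0748, 0.0505]
orientation: [3.139, -0.001, 0.995]
wrist_force: [-0.5, 0.2, 5.1]
finger_gap: 0.053
grip_force: 32.1
time_s: 11.6
eef_pos: [0.5233, -0.0744, 0.1284]
orientation: [-3.14, 0.0, 0.995]
wrist_force: [0.0, -0.6, -0.2]
finger_gap: 0.0528
grip_force: 32.0
F [ 8.0000e-03 -1.8200e-01 -6.3600e-01 -9.0000e-03  3.1000e-02 -1.2000e-02
 -4.3407e+01  2.5215e+01] sd [0.176 0.438 0.449 0.017 0.021 0.014 0.306 0.245] gap 0.0530538984716119 32.04661667346954 [ 0.5229 -0.0743  0.1281]
F [ 7.4000e-02  5.2000e-02 -7.3600e-01 -1.7000e-02  1.0000e-02  2.0000e-03
 -4.2920e+01  2.4956e+01] sd [0.583 0.459 0.42  0.037 0.027 0.022 0.039 0.044] gap 0.05329906322134996 32.04667925834656 [ 0.524  -0.0746  0.1295]
```

```bash
python3 -m jog '[[[0.035,0.005,0],[0,0,8],1],[[0.075,0.012,0],[0,0,16],1],[[0.113,0.0185,0],[0,0,24],1],[[0.113,0.0185,-0.02],[0,0,27.6],1],[[0.113,0.0185,-0.045],[0,0,27.6],1],[[0.113,0.0185,-0.065],[0,0,27.6],1],[[0.113,0.0185,-0.074],[0,0,27.6],1],[[0.113,0.0185,-0.078],[0,0,27.6],1]]'
python3 -m jog '[[[0,0,-0.002],[0,0,0],1],[[0,0,-0.002],[0,0,0],1],[[0,0,-0.002],[0,0,0],0.25],[[0,0,-0.002],[0,0,0],0.25],[[0,0,0.03],[0,0,0],0.25],[[0,0,0.07],[0,0,0],0.2],[[0,0,0.08],[0,0,0],0],[[0,0,0.08],[0,0,0],0]]'
```

```text
time_s: 13.65
eef_pos: [0.6359, -0.0559, 0.0505]
orientation: [-3.139, -0.0, 1.477]
wrist_force: [-10.1, 1.9, 19.8]
finger_gap: 0.0531
grip_force: 34.5
time_s: 14.45
eef_pos: [0.6392, -0.0565, 0.1344]
orientation: [3.135, 0.001, 1.477]
wrist_force: [0.6, -0.4, 0.2]
finger_gap: 0.0853
grip_force: 0.0
```

```bash
python3 -m jog '[[[-0.035,0.01,0],[0,0,-8],0],[[-0.075,0.02,0],[0,0,-16],0],[[-0.115,0.03,0],[0,0,-24],0],[[-0.146,0.039,0],[0,0,-27.6],0.15],[[-0.146,0.039,-0.01],[0,0,-27.6],0.15],[[-0.146,0.039,-0.035],[0,0,-27.6],0.15],[[-0.146,0.039,-0.055],[0,0,-27.6],0.15],[[-0.146,0.039,-0.065],[0,0,-27.6],0.15]]'
python3 -m jog '[[[0,0,0],[0,0,0],0.15],[[0,0,0],[0,0,0],1],[[0,0,0],[0,0,0],1],[[0,0,0],[0,0,0],1],[[0,0,0.03],[0,0,0],1],[[0,0,0.06],[0,0,0],1],[[0,0,0.06],[0,0,0],1],[[0,0,0.06],[0,0,0],1]]' 30
python3 -c "
from h import *
weigh(5);weigh(20)"
```

```text
time_s: 15.25
eef_pos: [0.4894, -0.0169, 0.0636]
orientation: [-3.138, 0.002, 0.996]
wrist_force: [-0.9, 0.0, 0.8]
finger_gap: 0.0723
grip_force: 0.0
time_s: 16.05
eef_pos: [0.4919, -0.0172, 0.1273]
orientation: [3.139, -0.001, 0.995]
wrist_force: [0.0, -0.4, -1.4]
finger_gap: 0.0528
grip_force: 32.8
F [-8.5000e-02  2.1400e-01 -1.5000e+00 -5.0000e-03  3.7000e-02  7.0000e-03
 -4.0084e+01  2.5241e+01] sd [0.493 0.641 0.628 0.008 0.016 0.027 0.271 0.278] gap 0.052734175324848476 32.81383574008942 [ 0.4899 -0.0169  0.1253]
F [-1.1600e-01 -2.9400e-01 -1.3210e+00 -1.6000e-02  1.1000e-02  6.0000e-03
 -3.9509e+01  2.4807e+01] sd [0.432 0.391 0.481 0.033 0.039 0.034 0.038 0.031] gap 0.05292432096381839 32.81359791755676 [ 0.491  -0.017   0.1265]
```

The near blank is the heavy one (about 1.35 N), so it goes to the fan.

```bash
python3 -m jog '[[[0.02,-0.035,0.01],[0,0,8],1],[[0.045,-0.077,0.01],[0,0,16],1],[[0.068,-0.118,0.005],[0,0,24],1],[[0.068,-0.118,-0.01],[0,0,27.6],1],[[0.068,-0.118,-0.03],[0,0,27.6],1],[[0.068,-0.118,-0.048],[0,0,27.6],1],[[0.068,-0.118,-0.056],[0,0,27.6],1],[[0.068,-0.118,-0.059],[0,0,27.6],1]]'
python3 -m jog '[[[0,0,-0.001],[0,0,0],1],[[0,0,-0.001],[0,0,0],1],[[0,0,-0.001],[0,0,0],0.25],[[0,0,-0.001],[0,0,0],0.25],[[0,0,0.03],[0,0,0],0.25],[[0,0,0.065],[0,0,0],0.2],[[0,0,0.065],[0,0,0],0],[[0,0,0.065],[0,0,0],0]]'
python3 - <<'E'
from h import *
d=snap('top','t4.png');print(get_obs()['eef_pos'])
b=d['image'][125:265,250:430,::-1]
cv2.imwrite('pics/z4.png',cv2.resize(b,None,fx=4,fy=4,interpolation=cv2.INTER_CUBIC))
E
```

```text
time_s: 18.1
eef_pos: [0.5576, -0.1347, 0.067]
orientation: [-3.139, -0.0, 1.477]
wrist_force: [-7.1, 2.0, 13.4]
finger_gap: 0.0526
grip_force: 34.6
time_s: 18.9
eef_pos: [0.5603, -0.1355, 0.1338]
orientation: [3.138, 0.001, 1.477]
wrist_force: [0.4, -0.3, 0.1]
finger_gap: 0.0856
grip_force: 0.0
[ 0.55915986 -0.13509507  0.13249582]
```

View pics/z4.png

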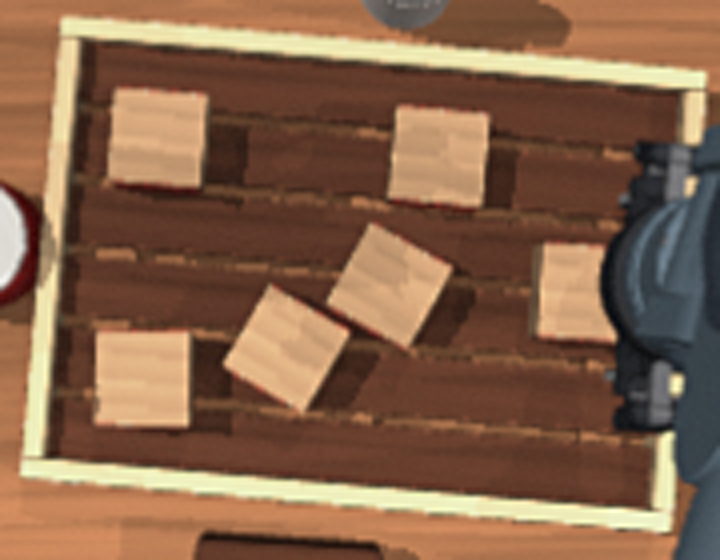

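Five blanks are visible and flat. The far one, at crop (390,285), and the left one, at (287,348), still need separating. Far goes to slot B and left to slot C.

```bash
python3 - <<'E'
from h import *
import pickle
c=pickle.load(open('top.pkl','rb'))
B={'far':[(372,223),(453,268),(410,348),(328,298)],'left':[(272,287),(349,330),(304,412),(224,365)],'D':[(110,87),(208,92),(203,188),(105,182)],'E':[(97,332),(190,330),(190,428),(97,425)],'A':[(396,106),(490,110),(484,208),(388,203)]}
for n,P in B.items():
    q=np.array([w(c,250+(X-1.5)/4,125+(Y-1.5)/4,.074)[:2] for X,Y in P])
    e=np.diff(q,axis=0);m=q.mean(0);print(n,m.round(4),'ang',np.degrees(np.arctan2(e[:,1],e[:,0])).round(),'tray',(R.T@(m-T)).round(3))
E
```

```text
far [ 0.5657 -0.0103] ang [-120.  151.   58.] tray [-0.005 -0.012]
left [0.5297 0.0491] ang [-120.  151.   59.] tray [-0.047  0.044]
D [0.6512 0.1227] ang [-94. 177.  86.] tray [0.067 0.129]
E [0.5132 0.1312] ang [-89. 179.  88.] tray [-0.071  0.124]
A [ 0.6384 -0.0391] ang [-93. 176.  86.] tray [ 0.07  -0.034]
```

```bash
python3 -m jog '[[[0.001,0.02,0.01],[0,0,8],0],[[0.002,0.04,0.01],[0,0,16],0],[[0.003,0.06,0.01],[0,0,24],0],[[0.004,0.08,0.01],[0,0,32],0],[[0.005,0.1,0.01],[0,0,40],0],[[0.007,0.125,0.01],[0,0,48],0],[[0.007,0.125,0.01],[0,0,56],0],[[0.007,0.125,0],[0,0,64.4],0]]'
python3 -m jog '[[[0,0,-0.03],[0,0,0],0.1],[[0,0,-0.055],[0,0,0],0.1],[[0,0,-0.068],[0,0,0],0.1],[[0,0,-0.072],[0,0,0],0.1],[[0,0,-0.072],[0,0,0],0.1],[[0,0,-0.072],[0,0,0],1],[[0,0,-0.072],[0,0,0],1],[[0,0,-0.072],[0,0,0],1]]' 30
```

```text
time_s: 19.75
eef_pos: [0.5659, -0.0091, 0.1319]
orientation: [-3.142, -0.0, 2.609]
wrist_force: [0.3, -0.4, 1.2]
finger_gap: 0.0853
grip_force: 0.0
time_s: 20.55
eef_pos: [0.5673, -0.0102, 0.0619]
orientation: [3.14, 0.003, 2.601]
wrist_force: [0.2, -0.4, 3.2]
finger_gap: 0.0535
grip_force: 32.3
```

```bash
python3 -m jog '[[[0,0,0],[0,0,0],1],[[0,0,0.03],[0,0,0],1],[[0,0,0.065],[0,0,0],1],[[-0.025,-0.006,0.065],[0,0,8],1],[[-0.05,-0.012,0.065],[0,0,16],1],[[-0.068,-0.017,0.06],[0,0,24],1],[[-0.068,-0.017,0.04],[0,0,25.6],1],[[-0.068,-0.017,0.02],[0,0,25.6],1]]'
python3 -m jog '[[[0,0,-0.01],[0,0,0],1],[[0,0,-0.016],[0,0,0],1],[[0,0,-0.02],[0,0,0],1],[[0,0,-0.02],[0,0,0],0.25],[[0,0,-0.02],[0,0,0],0.25],[[0,0,0.02],[0,0,0],0.25],[[0,0,0.05],[0,0,0],0.2],[[0,0,0.06],[0,0,0],0]]'
```

```text
time_s: 21.35
eef_pos: [0.4978, -0.0273, 0.0806]
orientation: [-3.142, 0.001, 3.048]
wrist_force: [-0.8, 0.4, -1.5]
finger_gap: 0.053
grip_force: 32.0
time_s: 22.15
eef_pos: [0.5006, -0.0275, 0.144]
orientation: [-3.141, 0.006, 3.048]
wrist_force: [0.4, -0.5, 0.2]
finger_gap: 0.0803
grip_force: 0.0
```

```bash
python3 -m jog '[[[0.01,0.02,0],[0,0,-8],0],[[0.02,0.05,0],[0,0,-16],0],[[0.03,0.076,0],[0,0,-24],0],[[0.03,0.076,0],[0,0,-32],0],[[0.03,0.076,0],[0,0,-40],0],[[0.03,0.076,0],[0,0,-48],0],[[0.03,0.076,0],[0,0,-56],0],[[0.03,0.076,0],[0,0,-64],0]]'
python3 -m jog '[[[0,0,0],[0,0,-8],0],[[0,0,0],[0,0,-16],0],[[0,0,0],[0,0,-24],0],[[0,0,0],[0,0,-32],0],[[0,0,0],[0,0,-40],0],[[0,0,0],[0,0,-48],0],[[0,0,-0.03],[0,0,-51.6],0],[[0,0,-0.055],[0,0,-51.6],0]]'
python3 -m jog '[[[0,0,-0.015],[0,0,0],0],[[0,0,-0.023],[0,0,0],0],[[0,0,-0.025],[0,0,0],0],[[0,0,-0.025],[0,0,0],1],[[0,0,-0.025],[0,0,0],1],[[0,0,-0.025],[0,0,0],1],[[0,0,-0.025],[0,0,0],1]]' 30
```

```text
time_s: 22.95
eef_pos: [0.5279, 0.049, 0.1398]
orientation: [-3.141, -0.0, 1.925]
wrist_force: [0.3, 0.1, 0.4]
finger_gap: 0.0854
grip_force: 0.0
time_s: 23.75
eef_pos: [0.5286, 0.0489, 0.0848]
orientation: [3.14, -0.001, 1.029]
wrist_force: [0.2, -0.7, -0.4]
finger_gap: 0.0854
grip_force: 0.0
time_s: 24.45
eef_pos: [0.5291, 0.0489, 0.0616]
orientation: [3.139, -0.001, 1.03]
wrist_force: [0.1, -0.6, 4.1]
finger_gap: 0.0529
grip_force: 32.8
```

Now to C, a shift of (+0.047, -0.003).

```bash
python3 -m jog '[[[0,0,0.025],[0,0,0],1],[[0,0,0.04],[0,0,0],1],[[0.016,-0.001,0.04],[0,0,8],1],[[0.032,-0.002,0.04],[0,0,16],1],[[0.047,-0.003,0.04],[0,0,24],1],[[0.047,-0.003,0.03],[0,0,25.6],1],[[0.047,-0.003,0.015],[0,0,25.6],1],[[0.047,-0.003,0.005],[0,0,25.6],1]]'
python3 -m jog '[[[0,0,-0.003],[0,0,0],1],[[0,0,-0.005],[0,0,0],1],[[0,0,-0.005],[0,0,0],1],[[0,0,-0.005],[0,0,0],0.25],[[0,0,-0.005],[0,0,0],0.25],[[0,0,0.03],[0,0,0],0.25],[[0,0,0.07],[0,0,0],0.2],[[0,0,0.12],[0,0,0],0]]'
python3 -m jog '[[[-0.03,-0.04,0.03],[0,0,0],0],[[-0.06,-0.08,0.03],[0,0,0],0],[[-0.09,-0.12,0.03],[0,0,0],0],[[-0.12,-0.16,0.03],[0,0,0],0],[[-0.15,-0.2,0.03],[0,0,0],0],[[-0.18,-0.24,0.03],[0,0,0],0],[[-0.2,-0.28,0.03],[0,0,0],0],[[-0.2,-0.28,0.03],[0,0,0],0]]'
python3 - <<'E'
from h import *
d=snap('top','t5.png');e=snap('side','s5.png')
b=cv2.resize(d['image'][100:290,220:470,::-1],(600,456));a=cv2.resize(e['image'][120:320,210:450,::-1],(0,0),fx=.8,fy=.8)
b[:160,:192]=a
cv2.imwrite('pics/z5.png',b)
E
```

```text
time_s: 25.25
eef_pos: [0.5733, 0.0461, 0.0637]
orientation: [-3.139, 0.0, 1.475]
wrist_force: [-0.8, 0.1, -1.3]
finger_gap: 0.0528
grip_force: 32.3
time_s: 26.05
eef_pos: [0.5732, 0.046, 0.1847]
orientation: [-3.137, 0.0, 1.476]
wrist_force: [1.6, 0.6, 0.4]
finger_gap: 0.0805
grip_force: 0.0
time_s: 26.85
eef_pos: [0.3725, -0.2385, 0.2154]
orientation: [-3.142, 0.002, 1.468]
wrist_force: [0.4, 0.5, -0.2]
finger_gap: 0.0856
grip_force: 0.0
```

View pics/z5.png

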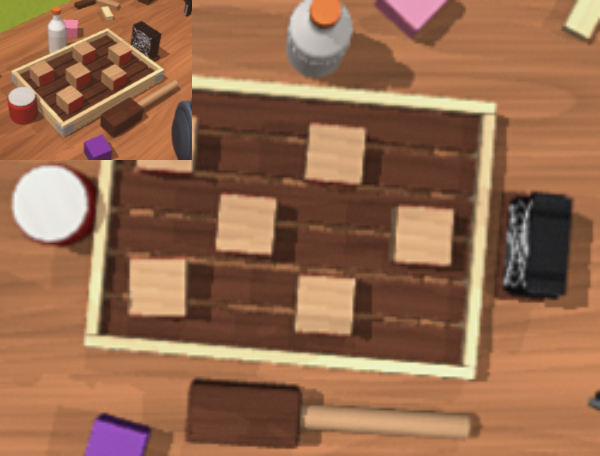

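All six blanks lie flat and spread out. The heavy one, at (423,236), is in front of the fan at (540,245), and the bystanders are where they were.

```bash
python3 -c "
from workcell import job_done
print(job_done())"
```

```text
the job is handed in; nothing more can be done
None
```

I handed the job in at about 27 s of the 67 s allowed: all six blanks lie flat and spread over the tray, the green one (about 1.35 N at the wrist) is in front of the fan, and the glue bottle, wax tin and mallet look unmoved in the last pictures; the hand-in gave no verdict.

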